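# Stack the walnut piece cases on the puzzle board

### The arm

A 6-joint arm with a two-finger parallel gripper is mounted at the origin on the work surface. World frame = base frame: x ahead of the robot, y to its left, z up, the work surface at z = 0. Lengths are in mm, angles in degrees, forces in N, time in s.
With the tool pointing down it reaches from about 350 to 850 mm from the base axis. Payload 8.1 kg.
Tool frame: the origin (TCP) lies midway between the tips of the shut fingers; the grasp point (between the pads) lies 19 mm behind it (r.grasp_offset is the distance from the TCP to the grasp point, in mm); z points along the fingers, x is the direction in which the jaws open and shut, and the axes are right-handed (so a half turn about z gives the same grasp; the last joint's range is limited). The gripper opens to 85 mm and grips with 20 to 120 N. Pads are 22 mm wide; open, the fingers measure 114 mm over their backs; the gripper's body (76 mm by 85 mm) begins 54 mm behind the grasp point. The pads swing forward as they close: fully open they stand 13 mm farther back than shut.
Start: joints at [64.607, 7.471, 85.268, -0, 87.261, -4.893], TCP at [210.108, 562.014, 231.292] pointing down, gripper open.
Joint ranges: [-169.43, 169.43], [-51.17, 129.36], [1.28, 143.12], [-76.62, 256.62], [0, 156.53], [-152.29, 152.29]. Speed limits (degrees/s): [136.94, 136.94, 159.86, 180, 180, 180].

### API

Orientations are given as [roll, pitch, yaw] about the fixed x, y, z axes, in that order (R = Rz(yaw) Ry(pitch) Rx(roll)).
In Python, from bench import r, optics, hand_in gives the robot as it stands.
- The arm moves only by the shell command python3 -m pendant 'ROWS' [FORCE]. ROWS is JSON, a list of rows, each a list of 5 numbers: the opening, from 0 (shut) to 1 (fully open), then the shift along the tool's x, y, z in mm, then the turn about the tool's z in degrees. A call has 1 to 10 rows; each row shifts and turns the commanded pose from where the row before left it, along the tool's axes as they then stand; what a row does not reach is not made up. A row lasts 1/10 s, in which the tool goes at most 50 mm and 8.59 degrees, less where a joint would pass 70% of its speed; a pose out of reach is approached as far as the arm can. A call with a gripper value outside its range is refused whole. The fingers move at their own pace and stop on an object; FORCE is the grip in N (left out, the last holds). Time passes only in rows, so rows that do not move let the fingers close. It gives the time, the measured TCP pose, the force and the opening at its end, in the units of the state.
- r.sense(): the state, without advancing time (a new reading comes with each control period).
- optics.snapshot(name): name is "scene" or "top"; returns (picture, depth): 384x512x3 uint8, blue, green, red; 384x512 float32, mm along the optical axis (not along the pixel's ray), 0 where there is no reading.
- optics.camera_params(name): a dict with "camera_matrix" (3x3 intrinsics, pixels), "eye" and "orientation" of the camera in the world. Camera axes: x right, y down, z forward; pixel columns grow to the right and rows downward; lengths in mm; the calibration is good to about 2 mm. A picture is of the moment at which its call begins. camera_params takes no time and is no camera call.
- hand_in(): hands the job in, once; it reports no verdict.
Trained networks look in the newest picture that a camera, given by its name, has taken for a name from the list of things; names that differ only in an ending like _2 or _b are one class to them, and where a whole thing is asked for, a point or a joint stands for the part that bears it (a point fixed in the world has none). Each returns a list of dicts, best first, with "score" (0 to 1); they miss things now and then, are a little off and sometimes report something else, mostly with a low value. They report only what shows in the picture. A call takes as long as a camera call. They do not tell look-alikes from the thing itself.
- optics.search_frame(camera, query): "at" ([x, y, z] in mm, in world coordinates, good to about 4 mm: the middle of the surface that is visible of it).
The state is a dict: "time": time; "joint_pos": joint angles; "qd": joint speeds; "joint_efforts": joint torques, N m; "tool_pos": TCP position; "tcp_rot": TCP orientation; "ft_force": force on the tool from outside, world axes, zero at the start; "wrist_torque": the same for the moment, N m; "finger_gap": finger opening in mm.
Only numpy, scipy, OpenCV 4.12 (cv2) and the standard library are available. Lean on these libraries where they do the work, as an engineer would, in place of code of your own. Each camera call takes 0.05 s, during which the arm holds its last target. There are 200 camera calls.

### The job

Stack the three closed walnut piece cases into one square column on the puzzle board, where the case with the round turquoise inlay already stands: leave that one where it is, first set the case with the yellow stripe squarely on top of it, then lift the case with the bone diamond off the sloping easel and set it squarely on top of both. Line the long sides up, set each case down rather than dropping it, and do not put the diamond case down on the table or the board on the way. Leave the dishes, the inkwell and the magnifier where they are.

Things in the scene. Friction and masses are not known exactly. Their poses are not given: they have to be found in the camera images.
- case_round: Closed walnut case, 84 (x) by 56 (y) by 40 mm tall (z), about 0.2 kg; origin at the centre of its underside, z out of the lid. Round turquoise disc (36 mm) on the lid. Stands flat on the board: the bottom of the column.
- case_stripe: Closed walnut case, 84 (x) by 56 (y) by 40 mm tall (z), about 0.2 kg; origin at the centre of its underside, z out of the lid. Yellow stripe (70 by 12 mm) along the lid. Starts flat on the board.
- case_diamond: Closed walnut case, 84 (x) by 56 (y) by 40 mm tall (z), about 0.2 kg; origin at the centre of its underside, z out of the lid. Bone diamond (27 mm square turned 45 degrees) on the lid. Starts on the easel, tilted 40 degrees, lid facing up and away from the robot, x pointing up the slope towards the robot, y level; long sides free to grip; lifts off along its z.
- easel: Fixed ash easel, origin on the table under its deck's centre; base slab 140 by 80 by 10 mm. Deck slopes 40 degrees, facing away from the robot and rising towards the easel's +x; the centre of its top face is 85 mm above the origin; 104 mm long, 40 mm wide (the case overhangs it 8 mm each side). A brass lip 50 mm wide at the lower edge stands 14 mm above the deck face.
- board: Fixed ash puzzle board on a lazy-susan base, locked: it and its brass crank do not turn. 300 mm (x) by 400 mm (y), top face 45 mm above the table; origin on the table under its centre. The crank sticks out up to 71 mm from the +y edge and is 97 mm tall.
- dish_a: Turquoise enamel dish holding puzzle pieces, 90 mm across, 26 mm tall, on the board behind the cases; origin under its centre. Leave alone.
- dish_b: Second turquoise enamel dish, the same size, also on the board. Leave alone.
- inkwell: Squat green glass inkwell with brass cap, 62 mm across, 48 mm tall, on the board behind the cases; origin under its centre. Leave alone.
- magnifier: Magnifier lying on the table to the right (-y) of the easel: brass-rimmed lens 80 mm across centred 45 mm along its +x, bone handle to 87 mm along its -x, 13 mm tall; origin on the table. Leave alone.
There are look-alikes about, which are no part of the job. What is shaped like the case_stripe but blue, orange or purple is not meant.

How it is judged (in metres and radians):
On the way, in this order (a step that is already met when the one before it is completed fails the run):
1. the stripe case stands squarely on the round-inlay case, released and at rest (horizontal distance between case_stripe and case_round below 0.01 m and z of case_stripe in the frame of case_round between 0.036 and 0.044 m and angle between the x axis of case_stripe and the x axis of case_round, either way round below 0.17 rad and angle between case_stripe's own z axis and vertical below 0.06 rad and contact force between the fingers and case_stripe below 0.1 N and linear speed of case_stripe below 0.02 m/s), for 0.2 s.
2. the diamond case stands squarely on the stripe case, released and at rest (horizontal distance between case_diamond and case_stripe below 0.01 m and z of case_diamond in the frame of case_stripe between 0.036 and 0.044 m and angle between the x axis of case_diamond and the x axis of case_stripe, either way round below 0.17 rad and angle between case_diamond's own z axis and vertical below 0.06 rad and horizontal distance between case_diamond and case_round below 0.014 m and contact force between the fingers and case_diamond below 0.1 N and linear speed of case_diamond below 0.02 m/s), for 0.2 s.
At the end, for the whole second after the job is handed in: Bottom to top: round, stripe, diamond. Each centre within 10 mm of the one below (diamond within 14 mm of round), sides parallel within about 10 degrees, either way round, flat on the one below, upright, released, at rest; round case within 30 mm of its start (all of step 1 and all of step 2 and angle between case_round's own z axis and vertical below 0.06 rad and distance of case_round from where it was at the start of the episode below 0.03 m); the robot touches nothing.
It fails at once if a dish, the inkwell or the magnifier is pushed more than 25 mm from its place or tipped over (distance of any of dish_a, dish_b, inkwell, magnifier from where it was at the start of the episode above 0.025 m or angle between any of dish_a, dish_b, inkwell, magnifier's own z axis and vertical above 0.35 rad).
It fails at once if the round case is shifted more than 30 mm (distance of case_round from where it was at the start of the episode above 0.03 m).
It fails at once if the diamond case is put down on, falls or is lowered to the table or the board (height (world z) of case_diamond below 0.068 m or contact force between case_diamond and board above 0.3 N).
It fails at once if a case is dropped (falls freely faster than 0.6 m/s, a drop of about 2 cm) ((linear speed of case_stripe above 0.6 m/s and contact force between anything else and case_stripe below 0.1 N) or (linear speed of case_diamond above 0.6 m/s and contact force between anything else and case_diamond below 0.1 N)).
It also fails if it takes over 56 s, if anything falls off the work surface, if the arm or the gripper's body presses on something with over 40 N, if the wrist force passes 120 N, or if a joint passes its speed limit or range.

## Working session

There is one attempt and no reset: what is moved stays moved. The work goes in short steps, Python scripts to look and compute and a shell command to move; the robot and the scene stay as the last step left them, time stands still between calls to the robot, and variables do not carry over. Pictures are saved under pics/ and viewed, about 8 in all and at most 12, crops included, and the job is handed in when it is done.

```bash
ls; mkdir -p pics; python3 - <<'E'
from bench import r,optics
import cv2,numpy as np
for n in("scene","top"):
    p,d=optics.snapshot(n); cv2.imwrite(f"pics/{n}0.png",p); np.save(f"{n}0.npy",d)
    c=optics.camera_params(n); print(n,c)
    for q in("case_round","case_stripe","case_diamond"):
        for h in optics.search_frame(n,q)[:6]: print(q,np.round(h["at"]),round(h["score"],2))
print(r.sense())
a=cv2.imread("pics/scene0.png");b=cv2.imread("pics/top0.png")
E
```

```text
pics
scene {'camera_matrix': array([[353.60773164,   0.        , 255.62169201],
       [  0.        , 353.60773164, 188.86457603],
       [  0.        ,   0.        ,   1.        ]]), 'eye': array([1550.85074704,   55.60716763,  837.2116091 ]), 'orientation': array([-126.74753749,   -1.20900192,   94.66419244])}
case_round [602.  67.  86.] 0.71
case_stripe [417. 186.  41.] 0.85
case_stripe [600. 242.  84.] 0.79
case_stripe [590. 445.  44.] 0.61
case_stripe [404. 314.  35.] 0.55
case_diamond [ 538. -224.  110.] 0.91
case_diamond [ 623. -473.    9.] 0.45
top {'camera_matrix': array([[389.84532258,   0.        , 251.31176492],
       [  0.        , 389.84532258, 191.12067453],
       [  0.        ,   0.        ,   1.        ]]), 'eye': array([ 428.86808657,  -10.02989044, 1110.24899859]), 'orientation': array([-173.45305808,   -1.14472054,  -91.65525777])}
case_round [578.  74.  84.] 0.92
case_round [719. 147.  79.] 0.51
case_stripe [385. 313.  38.] 0.92
case_stripe [567. 445.  40.] 0.91
case_stripe [390. 182.  37.] 0.83
case_stripe [581. 241.  84.] 0.63
case_stripe [ 516. -222.  119.] 0.4
case_diamond [ 514. -221.  119.] 0.78
{'time': 0.4, 'joint_pos': array([ 6.46086681e+01,  7.47589010e+00,  8.52757950e+01,  6.35394527e-04,
        8.72610257e+01, -4.89364203e+00]), 'qd': array([ 0.05559203, -0.12820536, -0.11070309,  0.01558365, -0.0126522 ,
       -0.01130028]), 'joint_efforts': array([-7.19991949e-04, -5.68512690e+01, -5.00104916e+01, -2.87789944e-04,
        5.33249040e-03,  7.09940855e-05]), 'tool_pos': array([210.0552357 , 561.96091404, 231.16622118]), 'tcp_rot': array([-1.79998283e+02,  1.26102612e-02,  6.95022799e+01]), 'ft_force': array([0.07783206, 0.04177732, 0.32522579]), 'wrist_torque': array([ 0.03166629, -0.00417351,  0.06430691]), 'finger_gap': 85.32825965864131}
```

View pics/scene0.png

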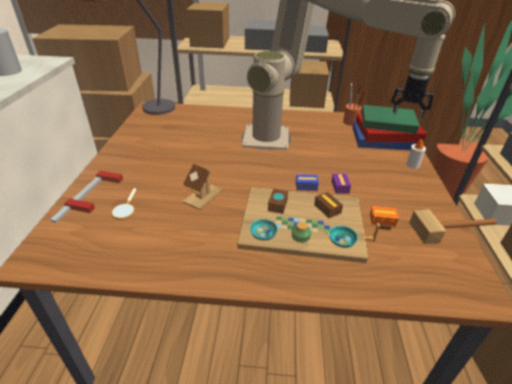

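View pics/top0.png

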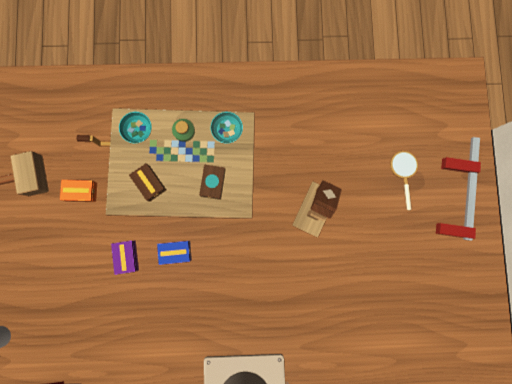

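The walnut stripe case on the board is at top (147,182) and scene (328,204). The blue (174,253), purple (124,257) and orange (77,190) look-alikes are off the board. The round case is at top (212,182) and the diamond on the easel at (326,197). Next I'll confirm with a crop and measure.

```bash
cat > h.py <<'E'
import numpy as np,cv2
from scipy.spatial.transform import Rotation as Ro
from bench import r,optics
def cloud(n,d):
    c=optics.camera_params(n);K=c["camera_matrix"];R=Ro.from_euler("xyz",c["orientation"],degrees=True).as_matrix()
    v,u=np.mgrid[:384,:512]
    P=np.stack([(u-K[0,2])/K[0,0]*d,(v-K[1,2])/K[1,1]*d,d],-1)
    return P@R.T+c["eye"]
def rect(P,m):
    q=P[m][:,:2].astype(np.float32); (c,s,a)=cv2.minAreaRect(q)
    if s[0]<s[1]: s=s[::-1];a+=90
    return np.round(c,1),np.round(s,1),round((a+90)%180-90,1),np.round(q.mean(0),1),round(float(np.median(P[m][:,2])),1),len(q)
def seed(m,uv):
    n,l=cv2.connectedComponents(m.astype(np.uint8)); k=l[uv[1],uv[0]]
    return l==k if k else m&False
E
python3 - <<'E'
from h import *
for n,uvs in(("top",{"stripe":(147,182),"round":(212,182),"diam":(330,194)}),("scene",{"stripe":(328,204),"round":(277,198),"diam":(195,176)})):
    im=cv2.imread(f"pics/{n}0.png");d=np.load(n+"0.npy");P=cloud(n,d);hsv=cv2.cvtColor(im,cv2.COLOR_BGR2HSV)
    print(n,"board z",np.median(P[(abs(P[...,2]-45)<8)&(P[...,0]>520)&(P[...,1]>50)&(P[...,1]<300)][:,2]))
    m=(abs(P[...,2]-45)<5)&(P[...,0]>450)&(P[...,1]>-60)&(P[...,1]<400);print("board",rect(P,seed(cv2.morphologyEx(m.astype(np.uint8),cv2.MORPH_OPEN,np.ones((3,3))),(240,180) if n=="top" else (300,225))))
    for k,(u,v) in uvs.items():
        print(k,P[v,u].round(1),hsv[v,u])
        if k!="diam":
            w=np.zeros(d.shape,bool);w[v-25:v+25,u-28:u+28]=1
            L=w&(abs(P[...,2]-P[v,u,2])<6);L=seed(L,(u,v));print(" lid",rect(P,L))
            c=hsv[v,u].astype(int);M=w&(abs(hsv[...,0].astype(int)-c[0])<8)&(hsv[...,1]>100)&(hsv[...,2]>c[2]*.6)
            M=seed(M,(u,v));print(" mark",rect(P,M))
        else:
            Q=P[v-22:v+22,u-25:u+25].reshape(-1,3);Q=Q[Q[:,2]>60];best=0
            rng=np.random.default_rng(0)
            for i in range(2000):
                a=Q[rng.choice(len(Q),3,False)];nn=np.cross(a[1]-a[0],a[2]-a[0]);l=np.linalg.norm(nn)
                if l<50:continue
                nn/=l; nn*=np.sign(nn[2]); 
                if abs(np.degrees(np.arccos(nn[2]))-40)>8: continue
                I=abs((Q-a[0])@nn)<2
                if I.sum()>best:best=I.sum();B=I
            S=Q[B];c0=S.mean(0);nn=np.linalg.svd(S-c0)[2][2];nn*=np.sign(nn[2]);print(" n",nn,"tilt",np.degrees(np.arccos(nn[2])),"az",np.degrees(np.arctan2(nn[1],nn[0])),best)
            ey=np.cross([0,0,1],nn);ey/=np.linalg.norm(ey);ex=np.cross(ey,nn)
            q=np.c_[(S-c0)@ex,(S-c0)@ey];c2=cv2.minAreaRect(q.astype(np.float32));print(" rect",c2," lid centre",c0+ex*c2[0][0]+ey*c2[0][1])
    (x0,y0,x1,y1)=(90,140,360,240) if n=="top" else (170,150,400,230)
    cv2.imwrite(f"pics/c_{n}.png",cv2.resize(im[y0:y1,x0:x1],None,fx=2.9,fy=2.9,interpolation=cv2.INTER_CUBIC))
a=cv2.imread("pics/c_top.png");b=cv2.imread("pics/c_scene.png");w=max(a.shape[1],b.shape[1])
cv2.imwrite("pics/c.png",np.vstack([np.pad(x,((0,0),(0,w-x.shape[1]),(0,0))) for x in(a,b)]))
E
```

```text
top board z 43.864188580653945
board (array([636. , 157.1]), array([399.8, 299.9]), 87.1, array([620.8, 156. ], dtype=float32), 43.7, 11089)
stripe [577.7 241.2  83.2] [ 23 180 237]
 lid (array([578.9, 244. ]), array([84.7, 56.7]), 33.6, array([578.3, 243.4], dtype=float32), 83.4, 678)
 mark (array([506.7, 137.1]), array([330.9,  36.6]), 55.8, array([578.8, 243.2], dtype=float32), 83.7, 145)
round [573.3  69.7  83.2] [ 87 146 175]
 lid (array([575.2,  70.4]), array([85.5, 56.5]), -9.9, array([575.,  70.], dtype=float32), 83.7, 670)
 mark (array([576.4,  70.6]), array([33.6, 33.4]), 62.6, array([576.4,  70.5], dtype=float32), 84.0, 137)
diam [ 529.7 -235.9  114.7] [ 19  72 188]
 n [ 0.56943096 -0.30165224  0.76469229] tilt 40.120375182713346 az -27.912106255985755 419
 rect ((1.375640869140625, 0.41344261169433594), (86.9985580444336, 55.66811752319336), 0.7470551133155823)  lid centre [ 529.01587158 -233.62573343  114.75982942]
scene board z 46.27839911806251Traceback (most recent call last):
  File "<stdin>", line 5, in <module>
  File "h.py", line 10, in rect
    q=P[m][:,:2].astype(np.float32); (c,s,a)=cv2.minAreaRect(q)
                                             ~~~~~~~~~~~~~~~^^^
cv2.error: OpenCV(4.12.0) /io/opencv/modules/imgproc/src/convhull.cpp:143: error: (-215:Assertion failed) total >= 0 && (depth == CV_32F || depth == CV_32S) in function 'convexHull'
```

```bash
python3 - <<'E'
from h import *
for n,uvs in(("scene",{"stripe":(328,204),"round":(277,199),"diam":(195,176)}),):
    im=cv2.imread(f"pics/{n}0.png");d=np.load(n+"0.npy");P=cloud(n,d)
    for k,(u,v) in uvs.items():
        w=np.zeros(d.shape,bool);w[v-20:v+20,u-22:u+22]=1
        if k!="diam":
            L=seed(w&(abs(P[...,2]-86)<6),(u,v));print(k,rect(P,L))
        else: print(k,P[v,u])
a=cv2.imread("pics/top0.png")[140:240,90:360];b=cv2.imread("pics/scene0.png")[150:230,170:400]
f=lambda x:cv2.resize(x,(780,int(780*x.shape[0]/x.shape[1])),interpolation=cv2.INTER_CUBIC)
cv2.imwrite("pics/c.png",np.vstack([f(a),f(b)]))
# gripper check: scene cloud near tcp
for n in("scene","top"):
    P=cloud(n,np.load(n+"0.npy")).reshape(-1,3);m=(P[:,2]>215)&(P[:,2]<300)&(abs(P[:,0]-210)<90)&(abs(P[:,1]-562)<90);print(n,m.sum(),P[m].mean(0) if m.any() else'',P[m].min(0) if m.any() else '',P[m].max(0)if m.any() else '')
E
```

```text
stripe (array([583.2, 243.7]), array([86.1, 59.9]), 35.3, array([586. , 242.8], dtype=float32), 86.1, 286)
round (array([578.3,  69.6]), array([91.1, 56. ]), -9.9, array([582.9,  69.2], dtype=float32), 85.8, 263)
diam [ 536.06958864 -228.19097419  117.46570673]
scene 139 [217.83628788 559.60660964 281.12018871] [180.62254207 485.91690971 246.253219  ] [246.8692736  623.02318081 299.83397727]
top 0
```

View pics/c.png

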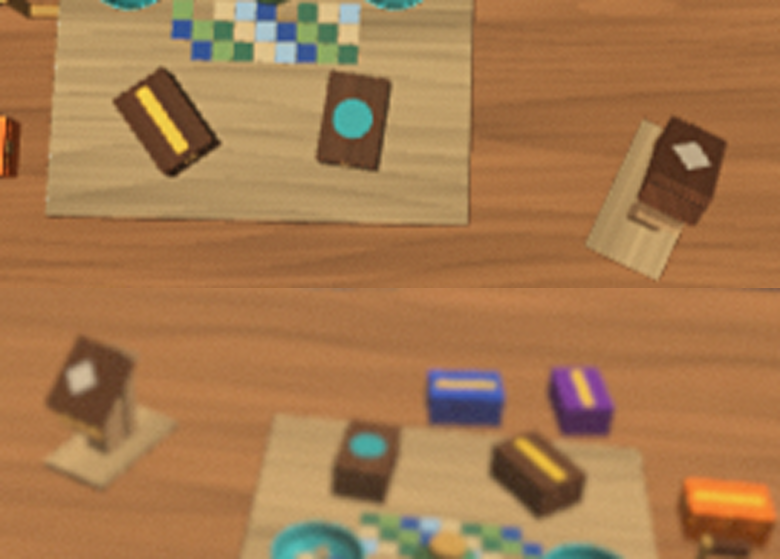

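The scene crop confirms it. The walnut stripe case is at crop (540,460), the round case at (367,470) and the diamond on the easel at (85,385), and blue, purple and orange stay out of it. First, rotate the tool to yaw 124°.

```bash
cat > go.py <<'E'
import sys
from h import *
x,y,z,yaw=map(float,sys.argv[1:5]);s=r.sense();R=Ro.from_euler("xyz",s["tcp_rot"],degrees=True).as_matrix()
cy=np.degrees(np.arctan2(R[1,0],R[0,0]))
print("t",s["time"],"pos",s["tool_pos"].round(1),"rot",s["tcp_rot"].round(1),"gap",s["finger_gap"].round(1),"F",s["ft_force"].round(1),"j",s["joint_pos"].round(0))
D=R.T@(np.array([x,y,z])-s["tool_pos"]);print("tool shift",D.round(1),"len",np.linalg.norm(D).round(),"turn z",round(-((yaw-cy+180)%360-180),1))
E
python3 -m pendant '[[1,0,0,0,-7.8],[1,0,0,0,-7.8],[1,0,0,0,-7.8],[1,0,0,0,-7.8],[1,0,0,0,-7.8],[1,0,0,0,-7.8],[1,0,0,0,-7.7]]'; python3 go.py 580.5 244 160 124
```

```text
time: 1.1
tool_pos: [210.1, 562.0, 231.3]
tcp_rot: [-180.0, 0.0, 124.3]
ft_force: [-0.2, -0.1, -0.3]
finger_gap: 85.4Traceback (most recent call last):
  File "go.py", line 5, in <module>
    print("t",s["time"],"pos",s["tool_pos"].round(1),"rot",s["tcp_rot"].round(1),"gap",s["finger_gap"].round(1),"F",s["ft_force"].round(1),"j",s["joint_pos"].round(0))
                                                                                       ^^^^^^^^^^^^^^^^^^^^^
AttributeError: 'float' object has no attribute 'round'
```

```bash
sed -i 's/s\["finger_gap"\].round(1)/round(s["finger_gap"],1)/' go.py; python3 go.py 580.5 244 160 124
```

```text
t 1.1 pos [210.1 562.  231.3] rot [-180.     0.   124.3] gap 85.4 F [-0.2 -0.1 -0.3] j [ 65.   7.  85.  -0.  87. -60.]
tool shift [-471.5  126.6   71.3] len 493.0 turn z 0.3
```

```bash
python3 -m pendant '[[1,-40,10,0,0],[1,-45,12,5,0],[1,-45,12,5,0],[1,-45,12,5,0],[1,-45,12,5,0],[1,-45,12,5,0],[1,-45,12,5,0],[1,-45,12,5,0],[1,-45,12,10,0],[1,-45,12,10,0.3]]'; python3 -m pendant '[[1,-26,15,16,0],[1,0,0,0,0],[1,0,0,0,0]]'; python3 go.py 580.5 244 52 124
```

```text
time: 2.1
tool_pos: [558.3, 257.7, 176.4]
tcp_rot: [179.9, 0.0, 123.7]
ft_force: [0.9, 0.7, 0.2]
finger_gap: 85.7
time: 2.4
tool_pos: [583.6, 245.1, 159.4]
tcp_rot: [-179.9, -0.0, 123.6]
ft_force: [-0.9, 0.3, 0.1]
finger_gap: 85.5
t 2.4 pos [583.6 245.1 159.4] rot [-179.9   -0.   123.6] gap 85.5 F [-0.9  0.3  0.1] j [  18.   15.   84.    0.   81. -105.]
tool shift [  0.7  -3.  107.4] len 107.0 turn z -0.4
```

```bash
python3 -m pendant '[[1,0.7,-3,27,-0.4],[1,0,0,30,0],[1,0,0,25,0],[1,0,0,15,0],[1,0,0,10,0],[1,0,0,0,0],[1,0,0,0,0]]'; python3 -m pendant '[[0,0,0,0,0],[0,0,0,0,0],[0,0,0,0,0],[0,0,0,0,0],[0,0,0,0,0],[0,0,0,0,0],[0,0,0,0,0],[0,0,0,0,0]]' 40;  python3 go.py 580.5 244 52 124
```

```text
time: 3.1
tool_pos: [581.5, 245.2, 54.6]
tcp_rot: [179.9, 0.0, 124.1]
ft_force: [0.2, -0.1, 0.6]
finger_gap: 85.2
time: 3.9
tool_pos: [581.8, 245.0, 54.8]
tcp_rot: [179.9, 0.0, 124.1]
ft_force: [-1.3, -0.0, 6.6]
finger_gap: 55.2
t 3.9 pos [581.8 245.   54.8] rot [179.9   0.  124.1] gap 55.2 F [-1.3 -0.   6.6] j [  18.   20.   89.    0.   70. -106.]
tool shift [-0.1 -1.6  2.8] len 3.0 turn z 0.1
```

```bash
python3 -m pendant '[[0,0,0,-10,0],[0,0,0,-20,0],[0,0,0,-20,0],[0,0,0,-20,0],[0,0,0,0,7.3],[0,0,0,0,7.3],[0,0,0,0,7.3],[0,0,0,0,7.3],[0,0,0,0,7.3],[0,0,0,0,7.4]]';  python3 -m pendant '[[0,0,0,0,0]]'; python3 go.py 577.9 69.9 120 80.1
```

```text
time: 4.9
tool_pos: [580.4, 244.5, 123.3]
tcp_rot: [-180.0, 0.0, 79.9]
ft_force: [0.3, 0.1, -3.1]
finger_gap: 55.3
time: 5.0
tool_pos: [580.5, 244.5, 123.3]
tcp_rot: [-180.0, 0.0, 80.1]
ft_force: [1.3, 0.5, -3.3]
finger_gap: 55.9
t 5.0 pos [580.5 244.5 123.3] rot [-180.     0.    80.1] gap 55.9 F [ 1.3  0.5 -3.3] j [ 18.  16.  87.  -0.  77. -62.]
tool shift [-172.5   27.6    3.3] len 175.0 turn z -0.0
```

```bash
python3 -m pendant '[[0,-20,3,0,0],[0,-35,5.6,0,0],[0,-35,6,0,0],[0,-35,5,0,0],[0,-30,5,0,0],[0,-17.5,3,0,0],[0,0,0,5,0],[0,0,0,0,0],[0,0,0,0,0]]'; python3 go.py 577.9 69.9 95.5 80.1
```

```text
time: 5.9
tool_pos: [578.3, 70.8, 118.0]
tcp_rot: [-180.0, -0.0, 80.3]
ft_force: [0.3, 0.9, -2.3]
finger_gap: 55.4
t 5.9 pos [578.3  70.8 118. ] rot [-180.    -0.    80.3] gap 55.4 F [ 0.3  0.9 -2.3] j [  2.   9.  95.   0.  75. -78.]
tool shift [-1.  -0.2 22.5] len 23.0 turn z 0.2
```

```bash
python3 -m pendant '[[0,-1,-0.2,8,0.2],[0,0,0,6,0],[0,0,0,4,0],[0,0,0,2,0],[0,0,0,1,0],[0,0,0,0,0],[0,0,0,0,0]]'; python3 go.py 577.9 69.9 95 80.1
```

```text
time: 6.6
tool_pos: [578.5, 69.1, 97.6]
tcp_rot: [180.0, -0.0, 80.0]
ft_force: [-0.4, -0.7, -1.5]
finger_gap: 55.7
t 6.6 pos [578.5  69.1  97.6] rot [180.  -0.  80.] gap 55.7 F [-0.4 -0.7 -1.5] j [  2.  11.  96.   0.  73. -78.]
tool shift [ 0.7 -0.7  2.6] len 3.0 turn z -0.1
```

```bash
python3 -m pendant '[[0,0.7,-0.7,1,0],[0,0,0,1,0],[0,0,0,0.5,0],[0,0,0,0,0]]';python3 -m pendant '[[0,0,0,0.5,0],[0,0,0,0,0]]'; python3 go.py 577.9 69.9 95 80.1
```

```text
time: 7.0
tool_pos: [577.7, 69.9, 94.9]
tcp_rot: [180.0, -0.0, 80.0]
ft_force: [-0.1, -0.8, -2.4]
finger_gap: 55.5
time: 7.2
tool_pos: [577.9, 69.9, 94.8]
tcp_rot: [180.0, -0.0, 80.0]
ft_force: [-3.6, 0.6, 2.1]
finger_gap: 55.3
t 7.2 pos [577.9  69.9  94.8] rot [180.  -0.  80.] gap 55.3 F [-3.6  0.6  2.1] j [  2.  11.  96.  -0.  73. -78.]
tool shift [ 0.   0.  -0.2] len 0.0 turn z -0.1
```

```bash
python3 -m pendant '[[0.72,0,0,0,0],[0.8,0,0,0,0],[0.9,0,0,0,0],[1,0,0,0,0],[1,0,0,0,0],[1,0,0,-10,0],[1,0,0,-30,0],[1,0,0,-40,0],[1,0,0,-40,0],[1,0,0,0,0]]'; python3 go.py 519 -227.5 190 62.1
```

```text
time: 8.2
tool_pos: [581.5, 70.0, 223.0]
tcp_rot: [179.3, -0.1, 80.0]
ft_force: [0.3, -0.1, 0.3]
finger_gap: 85.1
t 8.2 pos [581.5  70.  223. ] rot [ 1.793e+02 -1.000e-01  8.000e+01] gap 85.1 F [ 0.3 -0.1  0.3] j [  2.   5.  89.  -0.  85. -78.]
tool shift [-303.9  -10.3   32.1] len 306.0 turn z 17.9
```

```bash
python3 -m pendant '[[1,-30,0,0,0],[1,-45,0,0,0],[1,-45,0,0,0],[1,-45,0,0,0],[1,-45,0,0,0],[1,-45,0,0,0],[1,-30,0,0,6],[1,0,0,0,6],[1,0,0,0,5.9],[1,0,0,0,0]]'; python3 go.py 519 -227.5 190 62.1; python3 - <<'E'
from h import *
for n,uv in(("top",(212,180)),("scene",(278,190))):
    p,d=optics.snapshot(n);cv2.imwrite(f"pics/{n}1.png",p);P=cloud(n,d);u,v=uv
    L=(abs(P[...,2]-125)<6)&(P[...,0]>500)&(P[...,0]<650)&(P[...,1]>0)&(P[...,1]<140);print(n,rect(P,L))
a=cv2.imread("pics/top1.png")[100:240,160:380];b=cv2.imread("pics/scene1.png")[130:260,160:380]
f=lambda x:cv2.resize(x,(490,int(490*x.shape[0]/x.shape[1])),interpolation=cv2.INTER_CUBIC)
cv2.imwrite("pics/d.png",np.vstack([f(a),f(b)]))
E
```

```text
time: 9.2
tool_pos: [528.1, -211.2, 214.6]
tcp_rot: [180.0, -0.0, 62.0]
ft_force: [0.9, 0.6, 0.6]
finger_gap: 85.4
t 9.2 pos [ 528.1 -211.2  214.6] rot [180.  -0.  62.] gap 85.4 F [0.9 0.6 0.6] j [-27.   3.  92.   0.  85. -89.]
tool shift [-18.7  -0.4  24.6] len 31.0 turn z -0.1
top (array([575.1,  68.1]), array([85.2, 55.9]), -10.1, array([575.1,  68.1], dtype=float32), 123.5, 716)
scene (array([579.4,  67.4]), array([90.3, 56.3]), -9.7, array([583.5,  67.3], dtype=float32), 126.2, 273)
```

View pics/d.png

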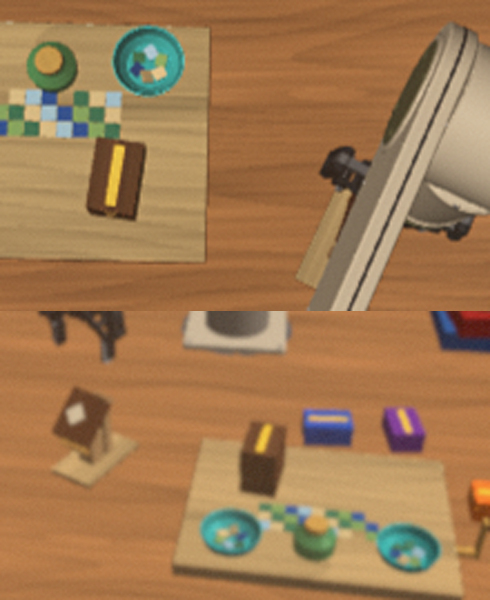

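The picture shows the stripe case squarely on the round one, at crop (117,178), about 2 mm off centre. The diamond is still on the easel at crop (78,415). Now I'll descend on it.

```bash
python3 -m pendant '[[1,-18.7,-0.4,5,-0.1],[1,0,0,20,0],[1,0,0,30,0],[1,0,0,30,0],[1,0,0,25,0],[1,0,0,15,0],[1,0,0,6,0],[1,0,0,0,0]]'; python3 go.py 519 -227.5 81 62.1
```

```text
time: 10.1
tool_pos: [519.0, -226.9, 83.1]
tcp_rot: [-180.0, 0.0, 62.3]
ft_force: [-0.8, -0.1, 0.6]
finger_gap: 85.3
t 10.1 pos [ 519.  -226.9   83.1] rot [-180.     0.    62.3] gap 85.3 F [-0.8 -0.1  0.6] j [-29.   9.  99.  -0.  71. -91.]
tool shift [-0.6  0.3  2.1] len 2.0 turn z 0.2
```

```bash
python3 -m pendant '[[1,0,0,2,0],[0,0,0,0,0],[0,0,0,0,0],[0,0,0,0,0],[0,0,0,0,0],[0,0,0,0,0],[0,0,0,0,0],[0,0,0,0,0],[0,0,0,0,0]]' 30; python3 -m pendant '[[0,0,0,-5,0],[0,0,0,-10,0],[0,0,0,-15,0],[0,0,0,-15,0],[0,0,0,0,0],[0,0,0,0,0]]'; python3 go.py 519 -227.5 120 62.1;python3 - <<'E'
from h import *
p,d=optics.snapshot("scene");cv2.imwrite("pics/s2.png",p)
cv2.imwrite("pics/s2c.png",cv2.resize(p[110:220,150:260],(600,600),interpolation=cv2.INTER_CUBIC))
E
```

```text
time: 11.0
tool_pos: [520.1, -227.4, 82.6]
tcp_rot: [179.9, -0.0, 62.2]
ft_force: [0.8, 1.0, 6.3]
finger_gap: 55.8
time: 11.6
tool_pos: [519.7, -227.5, 127.4]
tcp_rot: [179.9, 0.0, 62.2]
ft_force: [-1.1, -0.4, -1.9]
finger_gap: 55.7
t 11.6 pos [ 519.7 -227.5  127.4] rot [179.9   0.   62.2] gap 55.7 F [-1.1 -0.4 -1.9] j [-29.   7.  97.  -0.  76. -91.]
tool shift [-0.3 -0.6  7.4] len 7.0 turn z 0.1
```

View pics/s2c.png

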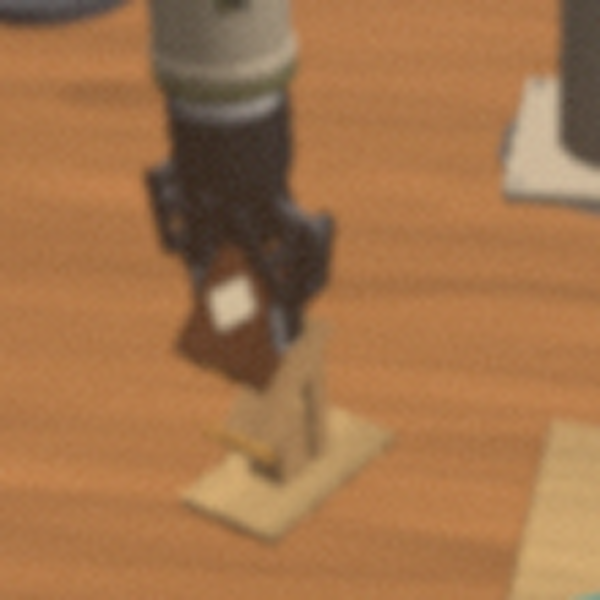

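The case is held, still tilted, and clear of the easel, with the lid diamond at crop (230,303). Next I'll measure its tilt and work out the easel's top edge.

```bash
cat > tilt.py <<'E'
from h import *
import sys
def tilt(save=None):
    p,d=optics.snapshot("scene");P=cloud("scene",d);s=r.sense();t=s["tool_pos"]+[0,0,19]
    if save: cv2.imwrite(save,p)
    R=Ro.from_euler("xyz",s["tcp_rot"],degrees=True).as_matrix();ax=R[:,0]
    h=np.array([-R[1,0],R[0,0],0]);h/=np.linalg.norm(h)  # up-slope side (towards robot)
    if h[0]>0:h=-h
    hsv=cv2.cvtColor(p,cv2.COLOR_BGR2HSV)
    q=P-t; a=q@h; b=q@ax; z=q[...,2]
    m=(np.hypot(a,z)<54)&(abs(b)<24)&(d>0)&(a<40)
    Q=np.c_[a[m],z[m]]+0
    best=0;B=None
    for th in np.arange(-20,70,.5):
        c,s_=np.cos(np.radians(th)),np.sin(np.radians(th))
        o=-Q[:,0]*s_+Q[:,1]*c   # offset along lid normal (-sin,cos)
        for off in np.arange(12,30,.5):
            n=(abs(o-off)<1.2).sum()
            if n>best:best=n;B=(th,off)
    th,off=B;c,s_=np.cos(np.radians(th)),np.sin(np.radians(th));o=-Q[:,0]*s_+Q[:,1]*c;I=abs(o-off)<1.5
    u=(Q[I]@[c,s_]);print("tilt",th,"lid offset",off,"inliers",best,"of",len(Q),"along u",u.min().round(),u.max().round())
if __name__=="__main__":tilt(*sys.argv[1:])
E
python3 tilt.py; python3 - <<'E'
from h import *
# easel deck from scene: points below the case
n="scene";p,d=optics.snapshot(n);P=cloud(n,d);c=np.array([519,-227.5]);h=np.array([np.cos(np.radians(152.1)),np.sin(np.radians(152.1))]);w=np.array([-h[1],h[0]])
a=(P[...,:2]-c)@h;b=(P[...,:2]-c)@w
for lo in range(-60,80,6):
    m=(a>lo)&(a<=lo+6)&(abs(b)<30)&(P[...,2]<112)&(P[...,2]>15)
    if m.any():print(lo+3,m.sum(),"z",P[m][:,2].max().round(),"b",b[m].min().round(),b[m].max().round())
E
```

```text
tilt 41.0 lid offset 22.0 inliers 122 of 262 along u -43.0 33.0
-39 7 z 72.0 b -25.0 13.0
-33 22 z 69.0 b -27.0 20.0
-27 9 z 108.0 b -28.0 16.0
-21 19 z 108.0 b -29.0 25.0
-15 23 z 107.0 b -25.0 18.0
-9 26 z 76.0 b -23.0 17.0
-3 44 z 80.0 b -24.0 18.0
3 29 z 82.0 b -24.0 24.0
9 21 z 90.0 b -23.0 -5.0
15 24 z 95.0 b -23.0 -10.0
21 25 z 98.0 b -23.0 -3.0
27 16 z 107.0 b -22.0 -3.0
33 31 z 108.0 b -23.0 -7.0
39 33 z 110.0 b -23.0 -6.0
45 15 z 112.0 b -23.0 -10.0
51 5 z 83.0 b -16.0 -13.0
```

```bash
python3 -m pendant '[[0,0,0,-10,0],[0,0,-5,-9,0],[0,0,-15,0,0],[0,0,-20,0,0],[0,0,-15,0,0],[0,0,-8,0,0],[0,0,0,0,0],[0,0,0,0,0]]'; python3 go.py 463.5 -198.1 134 62.1; python3 tilt.py
```

```text
time: 12.55
tool_pos: [463.9, -198.1, 145.9]
tcp_rot: [179.9, 0.0, 62.2]
ft_force: [-0.1, -0.0, -1.4]
finger_gap: 55.9
t 12.55 pos [ 463.9 -198.1  145.9] rot [179.9   0.   62.2] gap 55.9 F [-0.1 -0.  -1.4] j [-29.  -4. 106.   0.  78. -91.]
tool shift [-0.2 -0.3 11.9] len 12.0 turn z 0.1
tilt 39.0 lid offset 21.0 inliers 91 of 258 along u -44.0 34.0
```

Lower step by step to contact.

```bash
python3 -m pendant '[[0,0,0,4,0],[0,0,0,4,0],[0,0,0,0,0]]';python3 -m pendant '[[0,0,0,2,0],[0,0,0,0,0]]';python3 -m pendant '[[0,0,0,2,0],[0,0,0,0,0]]';python3 -m pendant '[[0,0,0,2,0],[0,0,0,0,0]]'
```

```text
time: 12.9
tool_pos: [463.3, -197.7, 136.5]
tcp_rot: [-179.9, -0.0, 62.2]
ft_force: [0.1, 0.6, -1.6]
finger_gap: 55.8
time: 13.1
tool_pos: [463.9, -198.1, 135.5]
tcp_rot: [179.9, 0.0, 62.2]
ft_force: [2.0, -0.4, -0.5]
finger_gap: 55.5
time: 13.3
tool_pos: [464.7, -198.5, 134.6]
tcp_rot: [179.8, 0.0, 62.2]
ft_force: [4.2, -1.2, 3.5]
finger_gap: 55.7
time: 13.5
tool_pos: [465.3, -198.8, 133.3]
tcp_rot: [179.7, 0.0, 62.2]
ft_force: [3.7, -1.7, 7.4]
finger_gap: 55.5
```

```bash
python3 -m pendant '[[0,0,-3,1,0],[0,0,-3,1,0],[0,0,0,0,0]]';python3 -m pendant '[[0,0,-2.7,1.6,0],[0,0,-2.7,1.6,0],[0,0,0,0,0]]';python3 tilt.py
```

```text
time: 13.8
tool_pos: [459.8, -195.9, 131.1]
tcp_rot: [179.7, 0.0, 62.2]
ft_force: [4.3, -1.5, 5.3]
finger_gap: 55.7
time: 14.1
tool_pos: [455.0, -193.4, 128.1]
tcp_rot: [179.7, 0.0, 62.2]
ft_force: [2.1, -1.7, 6.9]
finger_gap: 55.7
tilt 24.0 lid offset 23.5 inliers 93 of 259 along u -47.0 29.0
```

```bash
python3 -m pendant '[[0,0,-2.4,2.1,0],[0,0,-2.3,2.1,0],[0,0,0,0,0]]';python3 -m pendant '[[0,0,-2,2.4,0],[0,0,-1.9,2.5,0],[0,0,0,0,0]]';python3 tilt.py
```

```text
time: 14.45
tool_pos: [450.7, -191.2, 124.0]
tcp_rot: [179.7, 0.0, 62.2]
ft_force: [2.0, 0.8, 9.9]
finger_gap: 55.8
time: 14.75
tool_pos: [447.0, -189.2, 118.9]
tcp_rot: [179.8, 0.0, 62.2]
ft_force: [0.1, 0.3, 9.2]
finger_gap: 55.6
tilt 9.0 lid offset 26.5 inliers 69 of 233 along u -46.0 23.0
```

```bash
python3 -m pendant '[[0,0,-0.5,2.5,0],[0,0,-0.5,2.5,0],[0,0,0,0,0]]';python3 tilt.py pics/s3.png; python3 -c "
import cv2;p=cv2.imread('pics/s3.png');cv2.imwrite('pics/s3c.png',cv2.resize(p[110:220,150:260],(600,600),interpolation=cv2.INTER_CUBIC))"
```

```text
time: 15.1
tool_pos: [445.2, -188.2, 113.7]
tcp_rot: [179.9, 0.0, 62.2]
ft_force: [-5.7, 2.7, 13.8]
finger_gap: 56.1
tilt 1.5 lid offset 27.5 inliers 65 of 237 along u -47.0 17.0
```

View pics/s3c.png

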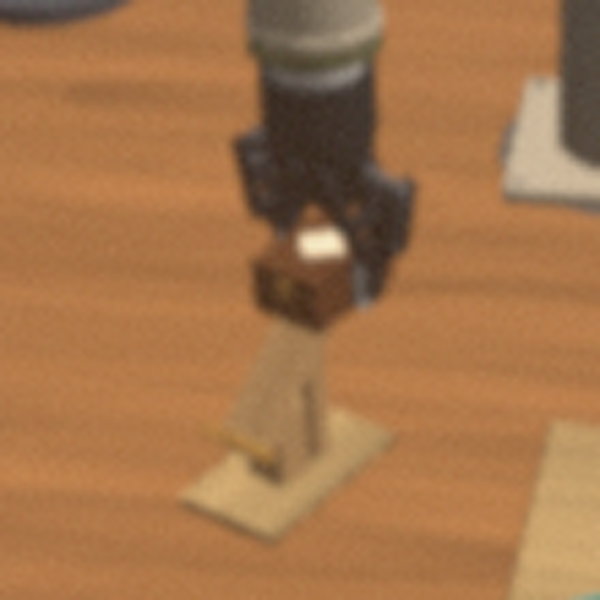

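```bash
python3 -m pendant '[[0,0,0,-8,0],[0,0,0,-15,0],[0,0,0,-20,0],[0,0,0,-12,0],[0,0,0,0,-4],[0,0,0,0,-7],[0,0,0,0,-7],[0,0,0,0,0]]';python3 go.py 572.4 70.9 165 80.1; python3 tilt.py
```

```text
time: 15.95
tool_pos: [444.8, -187.9, 167.3]
tcp_rot: [-180.0, 0.0, 80.3]
ft_force: [0.9, -0.4, -1.6]
finger_gap: 55.9
t 15.95 pos [ 444.8 -187.9  167.3] rot [-180.     0.    80.3] gap 55.9 F [ 0.9 -0.4 -1.6] j [ -29.   -9.  108.   -0.   81. -109.]
tool shift [276.6  82.3   2.3] len 289.0 turn z 0.2
tilt 2.0 lid offset 27.5 inliers 88 of 245 along u -46.0 36.0
```

```bash
python3 -m pendant '[[0,20,6,0,0],[0,35,10,0,0],[0,40,12,0,0],[0,40,12,0,0],[0,40,12,0,0],[0,40,12,0,0],[0,35,10,0,0],[0,18,6,0,0],[0,8.6,2.3,0,0.2],[0,0,0,0,0]]';python3 -m pendant '[[0,0,0,0,0],[0,0,0,0,0]]';python3 go.py 572.4 70.9 140 80.1; python3 tilt.py pics/s4.png; python3 - <<'E'
from h import *
# front (low-end) face of diamond vs column, along column axis
n="scene";p,d=optics.snapshot(n);P=cloud(n,d);c=np.array([576.3,70.2]);e=np.array([np.cos(np.radians(-9.9)),np.sin(np.radians(-9.9))]);w=np.array([-e[1],e[0]])
a=(P[...,:2]-c)@e;b=(P[...,:2]-c)@w;z=P[...,2]
for lo in range(50,230,8):
    m=(z>lo)&(z<=lo+8)&(abs(b)<34)&(a>25)&(a<60)
    if m.sum()>3:
        f=np.median(a[m]);g=m&(abs(a-f)<4);print(lo+4,m.sum(),"a",f.round(1),"b",b[g].min().round(1),b[g].max().round(1))
cv2.imwrite("pics/s4c.png",cv2.resize(p[110:230,230:350],(600,600),interpolation=cv2.INTER_CUBIC))
E
```

```text
time: 17.0
tool_pos: [573.0, 70.8, 166.8]
tcp_rot: [-180.0, 0.0, 80.0]
ft_force: [-1.1, 0.0, -2.5]
finger_gap: 55.5
time: 17.2
tool_pos: [572.6, 69.2, 167.0]
tcp_rot: [-180.0, 0.0, 79.9]
ft_force: [0.3, 0.6, -1.0]
finger_gap: 55.8
t 17.2 pos [572.6  69.2 167. ] rot [-180.     0.    79.9] gap 55.8 F [ 0.3  0.6 -1. ] j [  2.   6.  94.  -0.  80. -78.]
tool shift [ 1.7 -0.5 27. ] len 27.0 turn z -0.2
tilt 2.0 lid offset 27.5 inliers 138 of 336 along u -46.0 35.0
54 31 a 43.7 b -27.7 24.5
62 25 a 43.5 b -24.9 27.7
70 34 a 43.2 b -24.4 27.6
78 29 a 43.9 b -25.4 26.2
86 31 a 43.8 b -29.3 26.2
94 32 a 43.9 b -30.1 25.3
102 33 a 43.7 b -29.9 24.9
110 34 a 43.4 b -30.7 25.0
118 31 a 43.7 b -27.7 24.1
126 73 a 38.5 b -28.3 25.4
174 28 a 43.1 b -29.6 23.2
182 37 a 43.3 b -30.9 23.0
190 35 a 43.6 b -29.8 22.6
198 34 a 44.0 b -31.0 21.9
206 37 a 45.0 b -31.1 21.5
214 72 a 36.5 b -30.0 22.2
```

View pics/s4c.png

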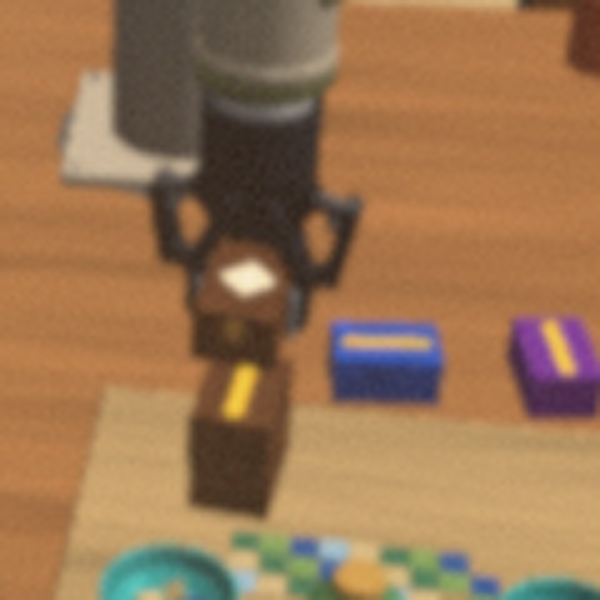

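The diamond hangs level over the column. Its front face matches the others along the long axis at 43.5 mm, and it needs about 1.7 mm sideways. Lowering.

```bash
python3 -m pendant '[[0,1.7,-0.5,10,-0.2],[0,0,0,15,0],[0,0,0,8,0],[0,0,0,5,0],[0,0,0,0,0],[0,0,0,0,0]]';python3 go.py 572.4 70.9 121.5 80.1
```

```text
time: 17.9
tool_pos: [572.8, 72.4, 129.0]
tcp_rot: [-180.0, 0.0, 80.2]
ft_force: [0.5, -0.5, -1.7]
finger_gap: 55.9
t 17.9 pos [572.8  72.4 129. ] rot [-180.     0.    80.2] gap 55.9 F [ 0.5 -0.5 -1.7] j [  2.   8.  96.  -0.  76. -78.]
tool shift [-1.5 -0.2  7.5] len 8.0 turn z 0.1
```

```bash
python3 -m pendant '[[0,0,0,2,0],[0,0,0,2,0],[0,0,0,0,0],[0,0,0,0,0],[0,0,0,0,0]]';python3 go.py 572.4 70.9 121 80.1
```

```text
time: 18.4
tool_pos: [572.9, 72.4, 125.2]
tcp_rot: [180.0, -0.0, 80.2]
ft_force: [-0.5, 0.2, -1.7]
finger_gap: 55.8
t 18.4 pos [572.9  72.4 125.2] rot [180.   -0.   80.2] gap 55.8 F [-0.5  0.2 -1.7] j [  2.   8.  96.   0.  76. -78.]
tool shift [-1.5 -0.2  4.2] len 4.0 turn z 0.1
```

```bash
python3 -m pendant '[[0,-1.2,0,1,0],[0,0,0,1,0],[0,0,0,0,0],[0,0,0,0,0]]';python3 -m pendant '[[0,0,0,1,0],[0,0,0,0,0]]';python3 -m pendant '[[0,0,0,0.7,0],[0,0,0,0,0]]';python3 go.py 572.4 70.9 121 80.1
```

```text
time: 18.8
tool_pos: [572.5, 71.1, 122.9]
tcp_rot: [-180.0, 0.0, 80.2]
ft_force: [-0.5, -0.4, -0.8]
finger_gap: 55.6
time: 19.0
tool_pos: [572.5, 71.2, 121.8]
tcp_rot: [-180.0, 0.0, 80.2]
ft_force: [0.3, -0.8, -2.2]
finger_gap: 55.4
time: 19.2
tool_pos: [572.7, 71.2, 121.5]
tcp_rot: [180.0, -0.0, 80.2]
ft_force: [-0.6, -0.2, -0.8]
finger_gap: 55.4
t 19.2 pos [572.7  71.2 121.5] rot [180.   -0.   80.2] gap 55.4 F [-0.6 -0.2 -0.8] j [  2.   8.  96.  -0.  76. -78.]
tool shift [-0.3 -0.2  0.5] len 1.0 turn z 0.1
```

```bash
python3 -m pendant '[[0,0,0,0.8,0],[0,0,0,0,0]]';python3 -m pendant '[[0,0,0,0.8,0],[0,0,0,0,0]]'
```

```text
time: 19.4
tool_pos: [573.0, 71.1, 121.3]
tcp_rot: [179.9, -0.0, 80.2]
ft_force: [-2.7, 0.1, 5.3]
finger_gap: 55.7
time: 19.6
tool_pos: [573.4, 71.1, 121.2]
tcp_rot: [179.9, -0.0, 80.2]
ft_force: [-3.1, -0.1, 7.6]
finger_gap: 55.3
```

```bash
python3 -m pendant '[[0.7,0,0,0,0],[0.75,0,0,0,0],[0.85,0,0,0,0],[1,0,0,0,0],[1,0,0,0,0],[1,0,0,-5,0],[1,0,0,-30,0],[1,0,0,-40,0],[1,0,0,-40,0],[1,0,0,0,0]]';python3 -m pendant '[[1,-30,0,-20,0],[1,-45,0,0,0],[1,-45,0,0,0],[1,-45,0,0,0],[1,-45,0,0,0],[1,0,0,0,0],[1,0,0,0,0]]'
python3 - <<'E'
from h import *
c=np.array([576.3,70.2]);e=np.array([np.cos(np.radians(-9.9)),np.sin(np.radians(-9.9))]);w=np.array([-e[1],e[0]])
for n in("top","scene"):
    p,d=optics.snapshot(n);cv2.imwrite(f"pics/{n}5.png",p);P=cloud(n,d);z=P[...,2]
    L=(abs(z-165)<6)&(abs(P[...,0]-576)<70)&(abs(P[...,1]-70)<60);print(n,rect(P,L))
    q=P[L];A=np.c_[q[:,:2]-q[:,:2].mean(0),np.ones(len(q))];s=np.linalg.lstsq(A,q[:,2],rcond=None)[0];print("slope deg",np.degrees(s[:2]))
a=(P[...,:2]-c)@e;b=(P[...,:2]-c)@w
for lo in range(46,166,10):
    m=(z>lo)&(z<=lo+10)&(abs(b)<34)&(a>25)&(a<60)
    if m.sum()>3:f=np.median(a[m]);g=m&(abs(a-f)<4);print(lo+5,"a",f.round(1),"b",b[g].min().round(1),b[g].max().round(1))
a=cv2.imread("pics/top5.png")[100:240,130:280];b=p[110:230,230:380]
f=lambda x:cv2.resize(x,(380,int(380*x.shape[0]/x.shape[1])),interpolation=cv2.INTER_CUBIC)[:300]
cv2.imwrite("pics/e.png",np.hstack([f(a),f(b)]))
E
```

```text
time: 20.6
tool_pos: [576.1, 71.3, 242.8]
tcp_rot: [179.3, -0.1, 80.2]
ft_force: [0.4, -0.4, 1.0]
finger_gap: 85.5
time: 21.3
tool_pos: [536.5, -136.7, 254.6]
tcp_rot: [-180.0, -0.0, 80.0]
ft_force: [1.1, 1.4, 0.0]
finger_gap: 85.5
top (array([575.5,  68.7]), array([84.2, 56.1]), -10.0, array([575.2,  68.6], dtype=float32), 163.6, 778)
slope deg [-0.10903065 -0.17196691]
scene (array([580. ,  67.2]), array([89.3, 57.1]), -9.7, array([583.5,  67.7], dtype=float32), 166.0, 274)
slope deg [-0.83082292  0.36798143]
51 a 44.1 b -30.6 31.8
61 a 43.9 b -24.8 27.8
71 a 43.4 b -25.0 27.1
81 a 43.6 b -26.0 27.0
91 a 43.8 b -29.3 25.6
101 a 43.9 b -29.5 24.8
111 a 44.2 b -30.3 24.6
121 a 44.3 b -27.0 24.1
131 a 44.3 b -27.6 26.4
141 a 43.6 b -28.9 26.0
151 a 44.3 b -29.1 24.8
161 a 42.3 b -29.2 24.3
```

View pics/e.png

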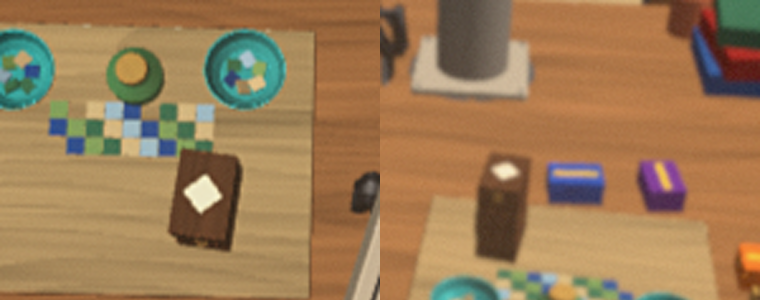

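The column stands square and flat, with the diamond at left crop (203,195), and the arm is clear. I'm handing in.

```bash
python3 -c "
from bench import hand_in
print(hand_in())"
```

```text
the job is handed in; nothing more can be done
None
```

The three cases now stand in one column: round at the bottom, stripe in the middle, diamond on top. I handed the job in at about 21.4 s of the 56 s allowed, and the system gave no verdict.

**How it was done:** I set the stripe case straight onto the round one. The diamond case came off the easel still tilted 40°, because the moves can't tilt the tool. I held it lightly and lowered it against the easel's upper edge until it turned level in the fingers, then set it on the column. It touched neither the table nor the board.

**Last checks (cameras):**

| Check | Result |
|---|---|
| Diamond over stripe, centres | under 1 mm apart (top camera) |
| Stripe over round, centres | about 2–3 mm apart |
| Long sides | within about 0.5° of parallel |
| Diamond lid tilt | 0.2° from the top camera, 0.9° from the scene camera |
| Lid height | 164–166 mm, against 165 mm expected |
| Gripper | open and about 200 mm away, with no contact force beyond sensor noise |

**Disagreements and gaps:** The two cameras differed by about 4 mm in x and 2.5 mm in z throughout, so I judged alignment only within one camera at a time. I saw no sign that the dishes or inkwell had moved. I did not measure them or the magnifier again at the end.

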